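Put the cocoa sample jars back on their own dishes

ROBOT

A 6-joint arm with a two-finger parallel gripper is mounted at the origin on the work surface. World frame = base frame: x ahead of the robot, y to its left, z up, the work surface at z = 0. Lengths are in m, angles in rad, forces in N, time in s.
With the tool pointing down it reaches from about 0.425 to 0.95 m from the base axis. Payload 14.7 kg.
Tool frame: the origin (TCP) lies at the very end of the fingers, on their centre line; the grasp point (between the pads) lies 19 mm behind it; z points along the fingers, y is the line along which they close (so a half turn about z gives the same grasp; the last joint's range is limited). The gripper opens to 85 mm and grips with 20 to 120 N. Pads are 22 mm wide; open, the fingers measure 114 mm over their backs; the gripper's body (76 mm by 85 mm) begins 54 mm behind the grasp point. The pads swing forward as they close: fully open they stand 13 mm farther back than shut.
Start: joints at [-1.202, 0.48, 1.596, -0, 1.065, -0.047], TCP at [0.263, -0.595, 0.231] pointing down, gripper open.
Joint ranges: [-2.75, 2.75], [-0.82, 2.05], [0.23, 2.67], [-1.56, 4.7], [0.09, 2.69], [-2.92, 2.92]. Speed limits (rad/s): [1.89, 1.89, 2.39, 3.01, 3.01, 3.01].

INTERFACE

Orientations are given as a unit quaternion [w, x, y, z].
In Python, from station import env gives the robot as it stands.
- The arm moves only by the tool drive_tool, never from a script. Its arguments are lists of equal length, an entry for each row: "delta_pos": the shift along the tool's x, y, z in mm, a list of three; "spin": the turn about the tool's z in rad. In form: {"delta_pos": [[tx, ty, tz], ...], "spin": [spin, ...]}. A call has 1 to 12 rows; each row shifts and turns the commanded pose from where the row before left it, along the tool's axes as they then stand; what a row does not reach is not made up. A row lasts 1/8 s, in which the tool goes at most 62.5 mm and 10.7 degrees, less where a joint would pass 70% of its speed; a pose out of reach is approached as far as the arm can. A call with a gripper value outside its range is refused whole. "hand" is the finger opening in mm, from 0 to 85.4, set as the call begins (left out, the last holds). The fingers move at their own pace and stop on an object; "newtons" is the grip in N (left out, the last holds). Time passes only in rows, so rows that do not move let the fingers close. It gives the time, the measured TCP pose, the force, the opening and the grip force at its end, in the units of the state.
- env.get_obs(): the state, without advancing time (a new reading comes with each control period).
- env.read_camera(name): name is "scene" or "top" or "wrist"; returns the picture (480x640x3 uint8, blue, green, red); there is no depth.
- env.camera_params(name): a dict with "mtx" (3x3 intrinsics, pixels), "rvec" (rotation vector, rad) and "tvec" (3), from world to camera coordinates, as OpenCV has them; the wrist camera has in their place "mount" (4x4, takes a point from camera to tool coordinates, whose origin is the TCP and whose axes are the flange's). Camera axes: x right, y down, z forward; pixel columns grow to the right and rows downward; lengths in m; the calibration is good to about 2 mm. A picture is of the moment at which its call begins: read the wrist's pose just before it. camera_params takes no time and is no camera call.
- env.sign_off(): hands the job in; it is judged then, once.
The state is a dict: "t": time; "joint_pos": joint angles; "joint_velocities": joint speeds; "tau": joint torques, N m; "tool_pos": TCP position; "tcp_rot": TCP orientation; "wrist_force": force on the tool from outside, world axes, zero at the start; "ft_torque": the same for the moment, N m; "finger_gap": finger opening in m; "grasp_force": force on a finger pad.
Only numpy, scipy, OpenCV 4.12 (cv2) and the standard library are available. Lean on these libraries where they do the work, as an engineer would, in place of code of your own. Each camera call takes 0.05 s, during which the arm holds its last target. There are 200 camera calls.

TASK

The three cocoa sample jars have been put back in each other's dishes: bring every jar to stand upright, flat on the floor of the dish that matches its lid colour, using the empty steel dish as the waiting place for one jar on the way and leaving it empty at the end. Set the glass jars down gently without dropping or tipping them, and leave the cacao pod, the scoop and the steel cup where they are.

Things in the scene. Friction and masses are not known exactly. Their poses are not given: they have to be found in the camera images.
- jar_red: closed upright sample jar with a red lid: amber glass with a white paper band, round, 56 mm across from its base to 70 mm up, then a red lid 54 mm across, from 74 mm up to its flat top 92 mm up (total height 92 mm); about 0.2 to 0.4 kg. Lid fixed to the jar. Origin at the centre of its underside, z up. At the start it stands upright in a dish of another colour
- jar_yellow: closed upright sample jar with a yellow lid: amber glass with a white paper band, round, 56 mm across from its base to 70 mm up, then a yellow lid 54 mm across, from 74 mm up to its flat top 92 mm up (total height 92 mm); about 0.2 to 0.4 kg. Lid fixed to the jar. Origin at the centre of its underside, z up. At the start it stands upright in a dish of another colour
- jar_blue: closed upright sample jar with a blue lid: amber glass with a white paper band, round, 56 mm across from its base to 70 mm up, then a blue lid 54 mm across, from 74 mm up to its flat top 92 mm up (total height 92 mm); about 0.2 to 0.4 kg. Lid fixed to the jar. Origin at the centre of its underside, z up. At the start it stands upright in a dish of another colour
- dish_red: red round shallow dish, fixed to the table: 96 mm across the rim and 16 mm high, wall 4 mm, flat floor 84 mm across and 6 mm thick, so a jar standing in it has its underside 6 mm above the dish's underside. Origin at the centre of its underside, on the table, z up. Home of the jar with the red lid
- dish_yellow: yellow round shallow dish, fixed to the table: 96 mm across the rim and 16 mm high, wall 4 mm, flat floor 84 mm across and 6 mm thick, so a jar standing in it has its underside 6 mm above the dish's underside. Origin at the centre of its underside, on the table, z up. Home of the jar with the yellow lid
- dish_blue: blue round shallow dish, fixed to the table: 96 mm across the rim and 16 mm high, wall 4 mm, flat floor 84 mm across and 6 mm thick, so a jar standing in it has its underside 6 mm above the dish's underside. Origin at the centre of its underside, on the table, z up. Home of the jar with the blue lid
- dish_steel: bare steel round shallow dish, same shape and size as the coloured dishes, fixed to the table and empty at the start: the waiting place. Origin at the centre of its underside, z up
- pod: brown ribbed cacao pod lying loose on the table, 150 mm long along its x, 62 mm thick; a bystander. Origin at the table under its middle, z up
- scoop: aluminium scoop lying loose on the table, blade 85 by 55 mm and 30 mm high towards its +x, handle 100 mm long towards -x; a bystander. Origin on the table between blade and handle, z up
- cup: open steel cup standing loose on the table, 68 mm across, 70 mm high; a bystander. Origin at the centre of its underside, z up
Not all that is in view belongs to the job. What is shaped like the jar_blue but black, green or turquoise is not meant.

How it is judged:
On the way:
1. one of the jars has been set down, upright and let go, in the steel dish (((horizontal distance between jar_red and dish_steel below 0.015 m and z of jar_red in the frame of dish_steel between 0.002 and 0.01 m and angle between jar_red's own z axis and vertical below 0.1 rad and linear speed of jar_red below 0.02 m/s and angular speed of jar_red below 0.2 rad/s and contact force between jar_red and the fingers below 0.2 N) or (horizontal distance between jar_yellow and dish_steel below 0.015 m and z of jar_yellow in the frame of dish_steel between 0.002 and 0.01 m and angle between jar_yellow's own z axis and vertical below 0.1 rad and linear speed of jar_yellow below 0.02 m/s and angular speed of jar_yellow below 0.2 rad/s and contact force between jar_yellow and the fingers below 0.2 N) or (horizontal distance between jar_blue and dish_steel below 0.015 m and z of jar_blue in the frame of dish_steel between 0.002 and 0.01 m and angle between jar_blue's own z axis and vertical below 0.1 rad and linear speed of jar_blue below 0.02 m/s and angular speed of jar_blue below 0.2 rad/s and contact force between jar_blue and the fingers below 0.2 N))), for 0.1 s.
At the end, for the whole second after the job is handed in: Each of the three jars stands upright (within 0.1 rad) and at rest on the floor of the dish of its own lid colour, its centre within 15 mm of the dish's centre (any jar standing flat inside the rim is), with the gripper off it; the steel dish is thereby empty (horizontal distance between jar_red and dish_red below 0.015 m and z of jar_red in the frame of dish_red between 0.002 and 0.01 m and angle between each of jar_red, jar_yellow, jar_blue's own z axis and vertical below 0.1 rad and linear speed of each of jar_red, jar_yellow, jar_blue below 0.02 m/s and angular speed of each of jar_red, jar_yellow, jar_blue below 0.2 rad/s and contact force between each of jar_red, jar_yellow, jar_blue and the fingers below 0.2 N and horizontal distance between jar_yellow and dish_yellow below 0.015 m and z of jar_yellow in the frame of dish_yellow between 0.002 and 0.01 m and horizontal distance between jar_blue and dish_blue below 0.015 m and z of jar_blue in the frame of dish_blue between 0.002 and 0.01 m); the robot touches nothing.
It fails at once if the pod, the scoop or the cup is pushed more than 25 mm from where it lay (distance of any of pod, scoop, cup from where it was at the start of the episode above 0.025 m).
It fails at once if a jar is tipped over (leans more than 35 degrees) (angle between any of jar_red, jar_yellow, jar_blue's own z axis and vertical above 0.61 rad).
It fails at once if a jar is dropped or thrown (faster than 0.7 m/s, as after falling 25 mm, while not held) ((linear speed of jar_red above 0.7 m/s and contact force between jar_red and the fingers below 0.1 N) or (linear speed of jar_yellow above 0.7 m/s and contact force between jar_yellow and the fingers below 0.1 N) or (linear speed of jar_blue above 0.7 m/s and contact force between jar_blue and the fingers below 0.1 N)).
It also fails if it takes over 96 s, if anything falls off the work surface, if the arm or the gripper's body presses on something with over 40 N, if the wrist force passes 120 N, or if a joint passes its speed limit or range.

## Working session

There is one attempt and no reset: what is moved stays moved. The work goes in short steps, Python scripts to look and compute and a tool call to move; the robot and the scene stay as the last step left them, time stands still between calls to the robot, and variables do not carry over. Pictures are saved under pics/ and viewed, at most 14 in all, crops included, and the job is handed in when it is done.

Besides the shell and the picture viewer there is one more tool, called after "Call:" as a command line: name --pt "numbers of a row" for each row, then --argument value for the rest. drive_tool: Moves the arm, as the interface text tells. Its arguments: {"type":"object","properties":{"delta_pos":{"type":"array","items":{"type":"array","items":{"type":"number"}}},"spin":{"type":"array","items":{"type":"number"}},"hand":{"type":"number"},"newtons":{"type":"number"}},"required":["delta_pos","spin"]}

```bash
mkdir -p pics; python3 - <<'E'
from station import env
import cv2
for n in("top","scene"):
    cv2.imwrite(f"pics/{n}0.png",env.read_camera(n))
    p=env.camera_params(n);print(n,p)
print(env.get_obs())
E
```

```text
top {'mtx': array([[511.60318933,   0.        , 314.38216365],
       [  0.        , 511.60318933, 238.97947288],
       [  0.        ,   0.        ,   1.        ]]), 'rvec': array([ 2.18197096, -2.16423811,  0.06757584]), 'tvec': array([-0.07312434,  0.50971706,  0.94779981])}
scene {'mtx': array([[594.08984675,   0.        , 328.97000495],
       [  0.        , 594.08984675, 247.30840189],
       [  0.        ,   0.        ,   1.        ]]), 'rvec': array([ 0.92139653,  2.72009428, -0.7215436 ]), 'tvec': array([ 0.46008569, -0.20838027,  1.21995121])}
{'t': 0.1, 'joint_pos': array([-1.20160588e+00,  4.80789195e-01,  1.59678313e+00, -3.62819739e-05,
        1.06511294e+00, -4.65949396e-02]), 'joint_velocities': array([-0.00055537, -0.00024466, -0.00266733, -0.00039779, -0.00045026,
        0.00140475]), 'tau': array([ 1.48596147e-03, -9.52253938e+01, -4.31043255e+01, -4.18285099e-04,
        5.17636086e-03, -1.24186395e-04]), 'tool_pos': array([ 0.26242202, -0.59427878,  0.23073388]), 'tcp_rot': array([-5.36666154e-04,  9.78466070e-01,  2.06407005e-01, -1.03396019e-04]), 'wrist_force': array([-0.33043313,  0.07459883,  0.25394965]), 'ft_torque': array([-0.00724802, -0.01387985, -0.01074523]), 'grasp_force': 0.0, 'finger_gap': 0.08567462137520368}
```

View pics/top0.png

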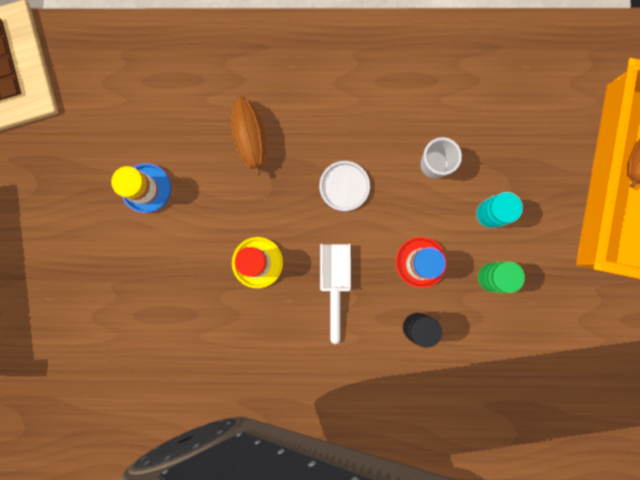

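View pics/scene0.png

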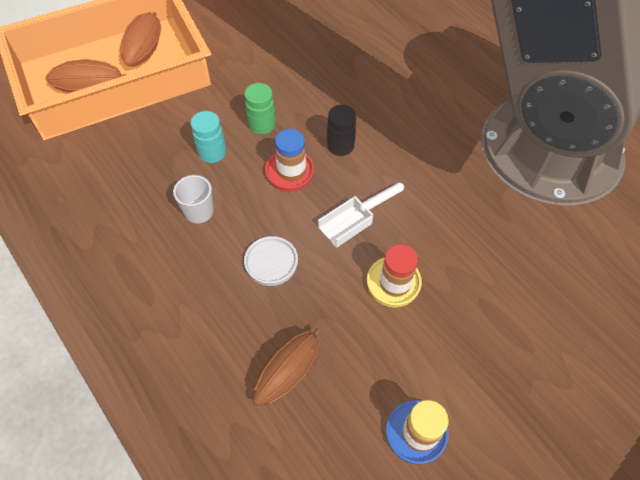

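```bash
cat > h.py <<'E'
import cv2,numpy as np
from scipy.optimize import least_squares
from scipy.spatial.transform import Rotation as R
HUE={'red':(175,5),'yellow':(22,34),'blue':(100,125)}
def proj(P,cam):
    return cv2.projectPoints(P,cam['rvec'],cam['tvec'],cam['mtx'],None)[0].reshape(-1,2)
def cyl(xy,r,z0,z1):
    a=np.linspace(0,2*np.pi,72)
    return np.vstack([np.c_[xy[0]+r*np.cos(a),xy[1]+r*np.sin(a),0*a+z] for z in(z0,z1)])
def ground(uv,z,cam):
    M=R.from_rotvec(cam['rvec']).as_matrix();c=-M.T@cam['tvec']
    d=M.T@np.linalg.solve(cam['mtx'],[*uv,1]);return (c+d*(z-c[2])/d[2])[:2]
def mask(img,lo,hi,smin=150):
    h=cv2.cvtColor(img,cv2.COLOR_BGR2HSV);H=h[...,0]
    m=((H>=lo)&(H<=hi)) if lo<hi else ((H>=lo)|(H<=hi))
    return (m&(h[...,1]>smin)&(h[...,2]>60)).astype(np.uint8)
def fit(m,uv,rad,cam,r,z0,z1):
    k=np.zeros_like(m);cv2.circle(k,tuple(uv),rad,1,-1);m=m*k
    m=cv2.morphologyEx(m,cv2.MORPH_OPEN,np.ones((2,2),np.uint8))
    n,l,s,_=cv2.connectedComponentsWithStats(m)
    m=(l==1+np.argmax(s[1:,4])).astype(np.uint8)
    q=np.vstack(cv2.findContours(m,cv2.RETR_EXTERNAL,cv2.CHAIN_APPROX_NONE)[0])
    q=cv2.convexHull(q).reshape(-1,2)
    def res(xy):
        hull=cv2.convexHull(proj(cyl(xy,r,z0,z1),cam).astype(np.float32))
        return [cv2.pointPolygonTest(hull,(float(a),float(b)),True)-.5 for a,b in q]
    s=least_squares(res,ground(uv,z1,cam),loss='soft_l1',diff_step=1e-3)
    return s.x.round(4),round(float(np.abs(s.fun).mean()),2),len(q)
E
python3 - <<'E'
from station import env
from h import *
J={'top':{'red':(250,262),'yellow':(127,182),'blue':(429,263)},'scene':{'red':(401,260),'yellow':(428,418),'blue':(290,142)}}
D={'top':{'red':(421,262),'yellow':(257,262),'blue':(147,188),'steel':(345,186)},'scene':{'red':(290,169),'yellow':(394,282),'blue':(418,432),'steel':(271,261)}}
for n in J:
    cam=env.camera_params(n);img=cv2.imread(f'pics/{n}0.png')
    for c in J[n]: print(n,'jar',c,*fit(mask(img,*HUE[c]),J[n][c],24,cam,.027,.080,.098))
    for c in D[n]:
        m=mask(img,*HUE[c]) if c!='steel' else (cv2.cvtColor(img,cv2.COLOR_BGR2HSV)[...,1]<60).astype(np.uint8)
        print(n,'dish',c,*fit(m,D[n][c],36,cam,.048,.0,.016))
    for o,uv in {'top':{'cup':(441,158),'pod':(247,133),'scoop':(336,290),'black':(425,330),'green':(508,277),'turq':(508,208)}}.get(n,{}).items(): print(o,ground(uv,.06 if o!='scoop' else .02,cam).round(3))
E
```

```text
top jar red [0.4624 0.0396] 1.0 20
top jar yellow [0.6028 0.2619] 0.31 22
top jar blue [ 0.4622 -0.2714] 1.02 21
top dish red [ 0.4673 -0.2732] 0.2 27
top dish yellow [0.4637 0.0384] 0.78 31
top dish blue [0.6076 0.2591] 0.69 22
top dish steel [ 0.613  -0.1271] 0.55 27
cup [ 0.657 -0.3  ]
pod [0.702 0.056]
scoop [ 0.415 -0.11 ]
black [ 0.346 -0.268]
green [ 0.441 -0.417]
turq [ 0.566 -0.419]
scene jar red [0.4668 0.0455] 0.31 17Traceback (most recent call last):
  File "<stdin>", line 7, in <module>
  File "h.py", line 21, in fit
    m=(l==1+np.argmax(s[1:,4])).astype(np.uint8)
            ~~~~~~~~~^^^^^^^^^
    return _wrapfunc(a, 'argmax', axis=axis, out=out, **kwds)
    return bound(*args, **kwds)
ValueError: attempt to get argmax of an empty sequence
```

```bash
python3 - <<'E'
from station import env
from h import *
J={'red':(401,260),'yellow':(428,418),'blue':(290,142)}
D={'red':(290,169),'yellow':(394,282),'blue':(418,432),'steel':(271,261)}
n='scene';cam=env.camera_params(n);img=cv2.imread(f'pics/{n}0.png')
h=cv2.cvtColor(img,cv2.COLOR_BGR2HSV);print(h[418,428],h[142,290],h[282,371])
for c in J: print('jar',c,*fit(mask(img,*HUE[c],115),J[c],22,cam,.027,.080,.098))
for c in D:
    m=mask(img,*HUE[c],115) if c!='steel' else (h[...,1]<60).astype(np.uint8)
    print('dish',c,*fit(m,D[c],36,cam,.048,.0,.016))
t=cv2.imread('pics/top0.png')
a=cv2.resize(img[70:220,170:370],None,fx=3,fy=3);b=cv2.resize(t[130:360,380:540],(196,300))
a[:300,:196]=b
cv2.imwrite('pics/crop.png',a)
E
```

```text
[ 25 118 255] [109 152 215] [ 26 116 255]
jar red [0.4668 0.0453] 0.25 19
jar yellow [0.6067 0.2652] 0.51 22
jar blue [ 0.4675 -0.2666] 0.49 19
dish red [ 0.4706 -0.2681] 0.25 22
dish yellow [0.4668 0.0419] 0.35 26
dish blue [0.6081 0.2603] 0.66 24
dish steel [ 0.6156 -0.1236] 0.2 29
```

View pics/crop.png

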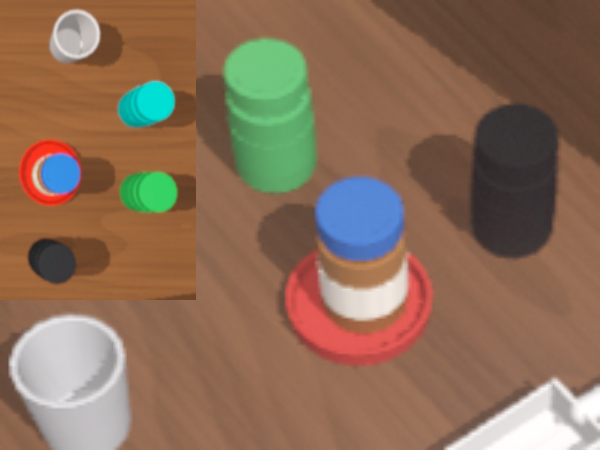

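The jar meant is the blue-lidded one at top px (429,263): amber glass and a white band, standing in the red dish. The turquoise (508,208), green (508,277) and black (422,330) jars are decoys. The two cameras agree to about 5 mm, so I'm moving above it for a look through the wrist camera.

Call:
drive_tool --pt "35 -24 0" --pt "35 -24 0" --pt "35 -24 0" --pt "35 -24 0" --pt "35 -24 0" --pt "35 -24 0" --pt "35 -24 0" --pt "35 -24 0" --pt "36 -23 0" --pt "0 0 0" --pt "0 0 0" --spin '[0,0,0,0,0,0,0,0,0,0,0]' --hand 85 --newtons 40

```text
t: 1.48
tool_pos: [0.4646, -0.2704, 0.2312]
tcp_rot: [-0.0, 0.978, 0.207, -0.0]
wrist_force: [-0.1, 0.7, -0.1]
finger_gap: 0.0847
grasp_force: 0.0
```

```bash
python3 - <<'E'
from station import env
from h import *
o=env.get_obs();img=env.read_camera('wrist');cv2.imwrite('pics/w1.png',img)
p=env.camera_params('wrist');print(o['t'],o['tool_pos'],o['tcp_rot'],p)
E
```

```text
1.475 [ 0.46460122 -0.27039068  0.23116115] [-1.86079266e-05  9.78394584e-01  2.06746223e-01 -1.90195497e-04] {'mtx': array([[406.20811545,   0.        , 324.55252375],
       [  0.        , 406.20811545, 236.23426777],
       [  0.        ,   0.        ,   1.        ]]), 'mount': array([[-1.31628950e-03, -9.64527125e-01, -2.63980478e-01,
         6.79252330e-02],
       [ 9.99999115e-01, -1.32061685e-03, -1.61063301e-04,
        -2.02703469e-04],
       [-1.93267144e-04, -2.63980456e-01,  9.64528010e-01,
        -1.42465997e-01],
       [ 0.00000000e+00,  0.00000000e+00,  0.00000000e+00,
         1.00000000e+00]])}
```

View pics/w1.png

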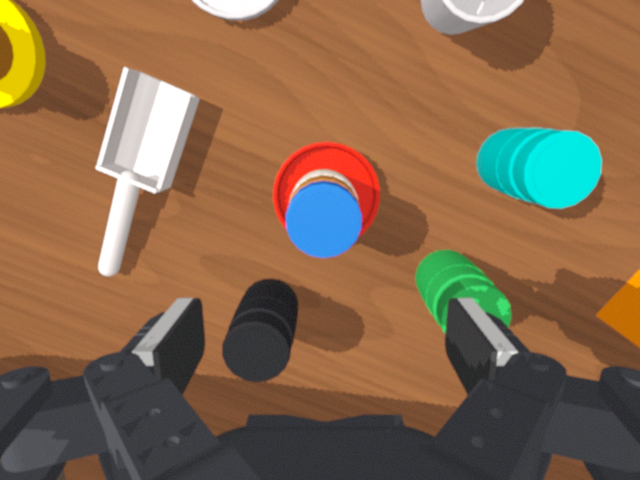

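The wrist view shows the blue lid centred at about (324,218) in the red dish at about (327,193). Nothing stands where the fingers will come down.

```bash
cat >> h.py <<'E'
def wcam(p,pos,q):
    T=np.eye(4);T[:3,:3]=R.from_quat(np.roll(q,-1)).as_matrix();T[:3,3]=pos
    W=np.linalg.inv(T@p['mount'])
    return {'mtx':p['mtx'],'rvec':R.from_matrix(W[:3,:3]).as_rotvec(),'tvec':W[:3,3]}
def rel(o,x,y):
    M=R.from_quat(np.roll(o['tcp_rot'],-1)).as_matrix()
    return (M.T@[x-o['tool_pos'][0],y-o['tool_pos'][1],0]*1000).round(1)
E
python3 - <<'E'
from station import env
from h import *
o=env.get_obs();img=cv2.imread('pics/w1.png');cam=wcam(env.camera_params('wrist'),o['tool_pos'],o['tcp_rot'])
j=fit(mask(img,*HUE['blue']),(324,218),60,cam,.027,.080,.098);d=fit(mask(img,*HUE['red']),(327,193),70,cam,.048,0,.016)
print(j,d,rel(o,*j[0]),'steel from jar grasp',rel(o,o['tool_pos'][0]+.6145-.465,o['tool_pos'][1]-.1255+.269))
E
```

```text
(array([ 0.4658, -0.2699]), 1.37, 36) (array([ 0.4704, -0.2705]), 0.25, 35) [ 1.6 -0.2 -0. ] steel from jar grasp [ 1.947e+02 -7.090e+01 -1.000e-01]
```

Call:
drive_tool --pt "2 0 30" --pt "0 0 40" --pt "0 0 40" --pt "0 0 35" --pt "0 0 25" --pt "0 0 18" --pt "0 0 0" --pt "0 0 0" --spin '[0,0,0,0,0,0,0,0]'

```text
t: 2.52
tool_pos: [0.4666, -0.2702, 0.0439]
tcp_rot: [0.0, 0.979, 0.206, 0.0]
wrist_force: [0.9, 0.0, 0.1]
finger_gap: 0.0849
grasp_force: 0.0
```

Call:
drive_tool --pt "0 0 0" --pt "0 0 0" --pt "0 0 0" --pt "0 0 0" --pt "0 0 0" --pt "0 0 0" --pt "0 0 0" --pt "0 0 0" --spin '[0,0,0,0,0,0,0,0]' --hand 45 --newtons 30

```text
t: 3.52
tool_pos: [0.4669, -0.2697, 0.0441]
tcp_rot: [0.0, 0.978, 0.206, 0.0]
wrist_force: [-2.2, -1.5, 8.9]
finger_gap: 0.0552
grasp_force: 30.1
```

Call:
drive_tool --pt "0 0 -8" --pt "0 0 -16" --pt "0 0 -20" --pt "0 0 -16" --pt "14 -5 0" --pt "25 -9 0" --pt "32 -12 0" --pt "35 -14 0" --pt "35 -14 0" --pt "30 -11 0" --pt "22 -7 0" --pt "0 0 0" --spin '[0,0,0,0,0,0,0,0,0,0,0,0]'

```text
t: 5.03
tool_pos: [0.6152, -0.1243, 0.103]
tcp_rot: [-0.0, 0.978, 0.207, 0.0]
wrist_force: [-0.3, -0.1, -2.3]
finger_gap: 0.0551
grasp_force: 32.7
```

Call:
drive_tool --pt "0 0 15" --pt "0 0 18" --pt "0 0 12" --pt "0 0 6" --pt "0 0 4" --pt "0 0 3" --pt "0 0 0" --pt "0 0 0" --spin '[0,0,0,0,0,0,0,0]'

```text
t: 6.02
tool_pos: [0.6143, -0.1257, 0.0456]
tcp_rot: [0.0, 0.978, 0.206, 0.0]
wrist_force: [0.3, 1.6, -1.9]
finger_gap: 0.0552
grasp_force: 32.7
```

Call:
drive_tool --pt "0 0 1" --pt "0 0 0.5" --pt "0 0 0.5" --pt "0 0 0" --spin '[0,0,0,0]'

```text
t: 6.52
tool_pos: [0.6143, -0.1257, 0.0442]
tcp_rot: [0.0, 0.978, 0.206, 0.0]
wrist_force: [-4.1, -0.0, 12.4]
finger_gap: 0.055
grasp_force: 34.3
```

Call:
drive_tool --pt "0 0 0" --pt "0 0 0" --pt "0 0 0" --pt "0 0 0" --pt "0 0 0" --pt "0 0 0" --pt "0 0 0" --spin '[0,0,0,0,0,0,0]' --hand 85

```text
t: 7.4
tool_pos: [0.6141, -0.1256, 0.0433]
tcp_rot: [-0.0, 0.978, 0.206, -0.0]
wrist_force: [-0.1, -0.3, -0.3]
finger_gap: 0.0849
grasp_force: 0.0
```

Call:
drive_tool --pt "0 0 -15" --pt "0 0 -40" --pt "0 0 -50" --pt "0 0 -50" --pt "0 0 -33" --pt "-10 -30 0" --pt "-14 -43 0" --pt "-14 -43 0" --pt "-14 -43 0" --pt "-12 -38 0" --pt "-5 -17 0" --pt "0 0 0" --spin '[0,0,0,0,0,0,0,0,0,0,0,0]'

```text
t: 8.9
tool_pos: [0.4646, 0.0427, 0.2321]
tcp_rot: [0.0, 0.978, 0.207, 0.001]
wrist_force: [-0.3, 0.0, 0.6]
finger_gap: 0.085
grasp_force: 0.0
```

```bash
python3 - <<'E'
from station import env
from h import *
o=env.get_obs();img=env.read_camera('wrist');t=env.read_camera('top')
cv2.imwrite('pics/w2.png',np.hstack([cv2.resize(img,(400,300)),cv2.resize(t,(400,300))]))
cam=wcam(env.camera_params('wrist'),o['tool_pos'],o['tcp_rot'])
c=lambda z,x,y:tuple(map(int,proj(np.array([[x,y,z]]),cam)[0]))
a=c(.098,.465,.0425);b=c(.016,.4655,.04);print(o['tool_pos'],a,b)
j=fit(mask(img,*HUE['red']),a,60,cam,.027,.080,.098);d=fit(mask(img,*HUE['yellow'],110),b,70,cam,.048,0,.016)
print(j,d,rel(o,*j[0]))
tc=env.camera_params('top');print(fit(mask(t,*HUE['blue']),tuple(map(int,proj(np.array([[.6145,-.1255,.098]]),tc)[0])),24,tc,.027,.08,.098))
E
```

```text
[0.46460958 0.04269427 0.23207427] (325, 225) (327, 204)
(array([0.4663, 0.0434]), 1.05, 35) (array([0.4679, 0.0401]), 0.59, 39) [1.8 0.  0. ]
(array([ 0.6104, -0.1288]), 1.04, 20)
```

View pics/w2.png

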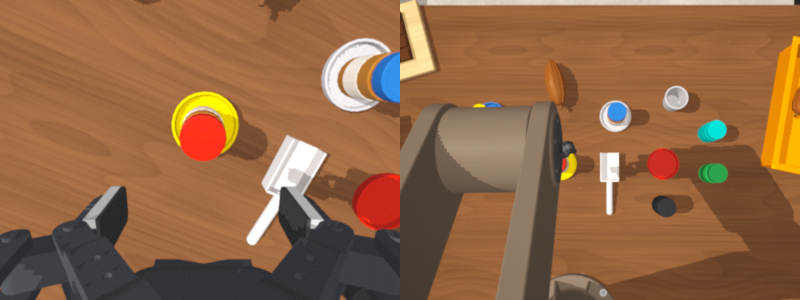

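The left half shows the red lid at (204,136) in the yellow dish. The right half shows the blue jar upright in the steel dish at (617,112). Grasping the red jar next.

Call:
drive_tool --pt "2 0 30" --pt "0 0 40" --pt "0 0 40" --pt "0 0 35" --pt "0 0 25" --pt "0 0 18" --pt "0 0 0" --pt "0 0 0" --spin '[0,0,0,0,0,0,0,0]'

```text
t: 10.0
tool_pos: [0.4671, 0.0426, 0.0436]
tcp_rot: [0.0, 0.979, 0.206, 0.0]
wrist_force: [0.4, -0.5, 0.6]
finger_gap: 0.085
grasp_force: 0.0
```

Call:
drive_tool --pt "0 0 0" --pt "0 0 0" --pt "0 0 0" --pt "0 0 0" --pt "0 0 0" --pt "0 0 0" --pt "0 0 0" --pt "0 0 0" --spin '[0,0,0,0,0,0,0,0]' --hand 45 --newtons 30

```text
t: 11.0
tool_pos: [0.4669, 0.043, 0.0441]
tcp_rot: [0.0, 0.978, 0.206, 0.001]
wrist_force: [-1.3, -1.8, 7.7]
finger_gap: 0.0556
grasp_force: 30.1
```

Call:
drive_tool --pt "0 0 -8" --pt "0 0 -18" --pt "0 0 -22" --pt "0 0 -17" --pt "0 0 -5" --pt "-6 14 0" --pt "-10 24 0" --pt "-14 32 0" --pt "-16 36 0" --pt "-16 36 0" --pt "-16 36 0" --pt "-15 36 0" --spin '[0,0,0,0,0,0,0,0,0,0,0,0]'

```text
t: 12.5
tool_pos: [0.4668, -0.1921, 0.1126]
tcp_rot: [-0.0, 0.979, 0.206, -0.001]
wrist_force: [0.4, 0.3, -2.4]
finger_gap: 0.0551
grasp_force: 32.7
```

Call:
drive_tool --pt "-14 33 0" --pt "-11 26 0" --pt "-6 14 0" --pt "0 0 0" --pt "0 0 0" --spin '[0,0,0,0,0]'

```text
t: 13.12
tool_pos: [0.4684, -0.2688, 0.113]
tcp_rot: [-0.0, 0.978, 0.207, -0.0]
wrist_force: [0.4, 0.3, -2.6]
finger_gap: 0.0552
grasp_force: 32.7
```

Call:
drive_tool --pt "1 1 15" --pt "0 0 20" --pt "0 0 16" --pt "0 0 8" --pt "0 0 4" --pt "0 0 3" --pt "0 0 1.5" --pt "0 0 1" --pt "0 0 0.5" --pt "0 0 0" --pt "0 0 0" --spin '[0,0,0,0,0,0,0,0,0,0,0]'

```text
t: 14.5
tool_pos: [0.4702, -0.2701, 0.0444]
tcp_rot: [0.0, 0.978, 0.206, 0.0]
wrist_force: [0.2, 0.3, -2.9]
finger_gap: 0.055
grasp_force: 32.7
```

Call:
drive_tool --pt "0 0 0.5" --pt "0 0 0.5" --pt "0 0 0" --spin '[0,0,0]'

```text
t: 14.88
tool_pos: [0.4702, -0.2702, 0.0441]
tcp_rot: [0.0, 0.978, 0.206, 0.0]
wrist_force: [-3.0, 1.1, 15.6]
finger_gap: 0.0552
grasp_force: 34.6
```

Call:
drive_tool --pt "0 0 0" --pt "0 0 0" --pt "0 0 0" --pt "0 0 0" --pt "0 0 0" --pt "0 0 0" --pt "0 0 0" --spin '[0,0,0,0,0,0,0]' --hand 85

```text
t: 15.75
tool_pos: [0.4702, -0.2701, 0.0433]
tcp_rot: [-0.0, 0.978, 0.206, -0.0]
wrist_force: [-0.4, 0.9, 0.6]
finger_gap: 0.0851
grasp_force: 0.0
```

Call:
drive_tool --pt "0 0 -15" --pt "0 0 -40" --pt "0 0 -50" --pt "0 0 -50" --pt "0 0 -33" --pt "14 -18 0" --pt "26 -34 0" --pt "28 -36 0" --pt "28 -36 0" --pt "28 -36 0" --pt "28 -36 0" --pt "28 -36 0" --spin '[0,0,0,0,0,0,0,0,0,0,0,0]'

```text
t: 17.25
tool_pos: [0.5413, 0.0164, 0.2325]
tcp_rot: [0.0, 0.978, 0.206, 0.0]
wrist_force: [0.8, -1.1, -0.1]
finger_gap: 0.0851
grasp_force: 0.0
```

Call:
drive_tool --pt "28 -36 0" --pt "28 -36 0" --pt "28 -36 0" --pt "28 -36 0" --pt "28 -36 0" --pt "19 -22 0" --pt "0 0 0" --pt "0 0 0" --spin '[0,0,0,0,0,0,0,0]'

```text
t: 18.25
tool_pos: [0.6046, 0.2633, 0.2318]
tcp_rot: [0.0, 0.978, 0.207, -0.0]
wrist_force: [0.2, -0.7, -0.1]
finger_gap: 0.0846
grasp_force: 0.0
```

```bash
python3 - <<'E'
from station import env
from h import *
o=env.get_obs();img=env.read_camera('wrist');t=env.read_camera('top')
cv2.imwrite('pics/w3.png',np.hstack([cv2.resize(img,(400,300)),cv2.resize(t,(400,300))]))
cam=wcam(env.camera_params('wrist'),o['tool_pos'],o['tcp_rot'])
c=lambda z,x,y:tuple(map(int,proj(np.array([[x,y,z]]),cam)[0]))
a=c(.098,.605,.2635);b=c(.016,.608,.26);print(o['t'],o['tool_pos'],a,b)
j=fit(mask(img,*HUE['yellow'],110),a,60,cam,.027,.080,.098);d=fit(mask(img,*HUE['blue']),b,70,cam,.048,0,.016)
print(j,d,rel(o,*j[0]))
E
```

```text
18.25 [0.60458734 0.26331939 0.23183048] (324, 224) (329, 201)
(array([0.6064, 0.2637]), 0.19, 34) (array([0.6087, 0.2584]), 0.75, 33) [ 1.8  0.4 -0. ]
```

View pics/w3.png

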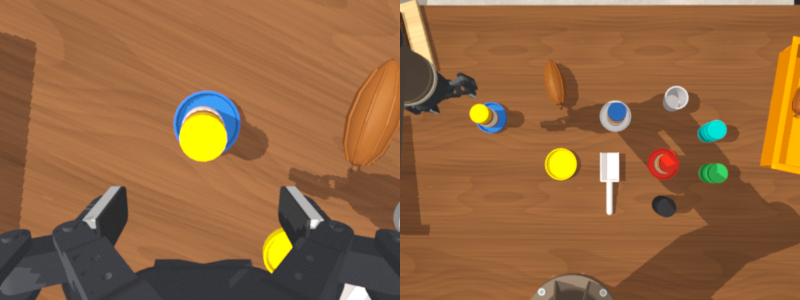

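The left half shows the yellow lid at (203,137) over the blue dish. The right half shows the red jar standing in the red dish at (668,161) and the yellow dish empty at (561,164).

Call:
drive_tool --pt "2 0 30" --pt "0 0 40" --pt "0 0 40" --pt "0 0 35" --pt "0 0 25" --pt "0 0 18" --pt "0 0 0" --pt "0 0 0" --spin '[0,0,0,0,0,0,0,0]'

```text
t: 19.35
tool_pos: [0.6075, 0.2647, 0.0444]
tcp_rot: [-0.0, 0.978, 0.206, 0.001]
wrist_force: [0.2, -0.1, -0.2]
finger_gap: 0.0851
grasp_force: 0.0
```

Call:
drive_tool --pt "0 0 0" --pt "0 0 0" --pt "0 0 0" --pt "0 0 0" --pt "0 0 0" --pt "0 0 0" --pt "0 0 0" --pt "0 0 0" --spin '[0,0,0,0,0,0,0,0]' --hand 45 --newtons 30

```text
t: 20.35
tool_pos: [0.6073, 0.2649, 0.0443]
tcp_rot: [-0.0, 0.978, 0.206, 0.001]
wrist_force: [-1.5, -1.3, 6.5]
finger_gap: 0.0549
grasp_force: 30.6
```

Call:
drive_tool --pt "0 0 -8" --pt "0 0 -18" --pt "0 0 -22" --pt "0 0 -17" --pt "0 0 -5" --pt "-12 8 0" --pt "-22 15 0" --pt "-30 20 0" --pt "-32 22 0" --pt "-32 22 0" --pt "-30 20 0" --pt "-28 19 0" --spin '[0,0,0,0,0,0,0,0,0,0,0,0]'

```text
t: 21.85
tool_pos: [0.4854, 0.0728, 0.1126]
tcp_rot: [-0.0, 0.978, 0.206, -0.001]
wrist_force: [0.7, 0.0, -2.0]
finger_gap: 0.0553
grasp_force: 32.4
```

Call:
drive_tool --pt "-21 15 0" --pt "-12 8 0" --pt "0 0 0" --pt "0 0 0" --spin '[0,0,0,0]'

```text
t: 22.35
tool_pos: [0.4671, 0.0403, 0.1133]
tcp_rot: [-0.0, 0.978, 0.206, 0.0]
wrist_force: [1.0, 0.1, -1.9]
finger_gap: 0.0555
grasp_force: 32.4
```

Call:
drive_tool --pt "0 0 15" --pt "0 0 20" --pt "0 0 16" --pt "0 0 8" --pt "0 0 4" --pt "0 0 3" --pt "0 0 1.5" --pt "0 0 1" --pt "0 0 0.5" --pt "0 0 0" --pt "0 0 0" --spin '[0,0,0,0,0,0,0,0,0,0,0]'

```text
t: 23.72
tool_pos: [0.4667, 0.0399, 0.0444]
tcp_rot: [0.0, 0.978, 0.206, 0.0]
wrist_force: [0.2, 1.3, -1.1]
finger_gap: 0.0549
grasp_force: 32.4
```

Call:
drive_tool --pt "0 0 0.5" --pt "0 0 0.5" --pt "0 0 0" --spin '[0,0,0]'

```text
t: 24.1
tool_pos: [0.4667, 0.0399, 0.0442]
tcp_rot: [0.0, 0.978, 0.206, 0.0]
wrist_force: [-6.6, -1.1, 27.0]
finger_gap: 0.0552
grasp_force: 35.4
```

Call:
drive_tool --pt "0 0 0" --pt "0 0 0" --pt "0 0 0" --pt "0 0 0" --pt "0 0 0" --pt "0 0 0" --pt "0 0 0" --spin '[0,0,0,0,0,0,0]' --hand 85

```text
t: 24.98
tool_pos: [0.4667, 0.0399, 0.0433]
tcp_rot: [-0.0, 0.978, 0.206, -0.0]
wrist_force: [-0.1, -0.1, -0.1]
finger_gap: 0.0851
grasp_force: 0.0
```

Call:
drive_tool --pt "0 0 -15" --pt "0 0 -40" --pt "0 0 -50" --pt "0 0 -50" --pt "5 15 0" --pt "13 40 0" --pt "14 44 0" --pt "14 44 0" --pt "13 40 0" --pt "9 28 0" --pt "0 0 0" --pt "0 0 0" --spin '[0,0,0,0,0,0,0,0,0,0,0,0]'

```text
t: 26.48
tool_pos: [0.6132, -0.1254, 0.198]
tcp_rot: [-0.0, 0.978, 0.206, -0.001]
wrist_force: [0.0, 0.0, -0.0]
finger_gap: 0.0849
grasp_force: 0.0
```

```bash
python3 - <<'E'
from station import env
from h import *
o=env.get_obs();img=env.read_camera('wrist')
cam=wcam(env.camera_params('wrist'),o['tool_pos'],o['tcp_rot'])
a=tuple(map(int,proj(np.array([[.614,-.126,.098]]),cam)[0]))
j=fit(mask(img,*HUE['blue']),a,70,cam,.027,.080,.098)
print(o['tool_pos'],j,rel(o,*j[0]))
E
```

```text
[ 0.61321919 -0.12537104  0.19796427] (array([ 0.6144, -0.1262]), 1.47, 39) [ 0.7  1.2 -0. ]
```

Call:
drive_tool --pt "1 1 25" --pt "0 0 35" --pt "0 0 35" --pt "0 0 30" --pt "0 0 20" --pt "0 0 9" --pt "0 0 0" --pt "0 0 0" --spin '[0,0,0,0,0,0,0,0]'

```text
t: 27.52
tool_pos: [0.6161, -0.1263, 0.0453]
tcp_rot: [0.0, 0.978, 0.206, 0.001]
wrist_force: [0.2, 0.1, 0.3]
finger_gap: 0.0847
grasp_force: 0.0
```

Call:
drive_tool --pt "0 0 0" --pt "0 0 0" --pt "0 0 0" --pt "0 0 0" --pt "0 0 0" --pt "0 0 0" --pt "0 0 0" --pt "0 0 0" --spin '[0,0,0,0,0,0,0,0]' --hand 45 --newtons 30

```text
t: 28.52
tool_pos: [0.6157, -0.1262, 0.045]
tcp_rot: [0.0, 0.978, 0.206, 0.0]
wrist_force: [-1.4, -0.2, 7.4]
finger_gap: 0.0552
grasp_force: 30.5
```

Call:
drive_tool --pt "0 0 -8" --pt "0 0 -20" --pt "0 0 -30" --pt "0 0 -30" --pt "0 0 -17" --pt "0 0 -5" --pt "6 -14 0" --pt "11 -26 0" --pt "15 -36 0" --pt "16 -38 0" --pt "16 -38 0" --pt "16 -38 0" --spin '[0,0,0,0,0,0,0,0,0,0,0,0]'

```text
t: 30.02
tool_pos: [0.6107, 0.082, 0.153]
tcp_rot: [-0.0, 0.978, 0.206, -0.001]
wrist_force: [1.3, 0.7, -2.0]
finger_gap: 0.055
grasp_force: 32.6
```

Call:
drive_tool --pt "16 -38 0" --pt "16 -38 0" --pt "15 -36 0" --pt "12 -29 0" --pt "7 -17 0" --pt "3 -8 0" --pt "0 0 0" --pt "0 0 0" --spin '[0,0,0,0,0,0,0,0]'

```text
t: 31.02
tool_pos: [0.608, 0.2587, 0.1542]
tcp_rot: [0.0, 0.979, 0.206, -0.0]
wrist_force: [0.4, 0.0, -2.5]
finger_gap: 0.055
grasp_force: 32.6
```

Contact should come at z of about 0.045, so I'll lower about 109 mm.

Call:
drive_tool --pt "0 0 15" --pt "0 0 26" --pt "0 0 26" --pt "0 0 20" --pt "0 0 10" --pt "0 0 5" --pt "0 0 3" --pt "0 0 2" --pt "0 0 1" --pt "0 0 0.5" --pt "0 0 0" --pt "0 0 0" --spin '[0,0,0,0,0,0,0,0,0,0,0,0]'

```text
t: 32.52
tool_pos: [0.608, 0.2597, 0.0459]
tcp_rot: [-0.0, 0.978, 0.206, 0.0]
wrist_force: [-0.4, 0.4, -2.8]
finger_gap: 0.0552
grasp_force: 32.6
```

Call:
drive_tool --pt "0 0 0.5" --pt "0 0 0.5" --pt "0 0 0.5" --pt "0 0 0" --spin '[0,0,0,0]'

```text
t: 33.02
tool_pos: [0.608, 0.2597, 0.045]
tcp_rot: [-0.0, 0.978, 0.206, 0.0]
wrist_force: [-3.8, -2.0, 10.0]
finger_gap: 0.0552
grasp_force: 34.0
```

Contact. Releasing and lifting clear.

Call:
drive_tool --pt "0 0 0" --pt "0 0 0" --pt "0 0 0" --pt "0 0 0" --pt "0 0 0" --pt "0 0 0" --pt "0 0 0" --spin '[0,0,0,0,0,0,0]' --hand 85

```text
t: 33.9
tool_pos: [0.6079, 0.2597, 0.0443]
tcp_rot: [0.0, 0.978, 0.206, 0.0]
wrist_force: [0.5, -0.7, 0.7]
finger_gap: 0.0846
grasp_force: 0.0
```

Call:
drive_tool --pt "0 0 -15" --pt "0 0 -40" --pt "0 0 -50" --pt "0 0 -50" --pt "0 0 -33" --pt "0 0 0" --pt "0 0 0" --spin '[0,0,0,0,0,0,0]'

```text
t: 34.78
tool_pos: [0.6076, 0.2596, 0.2326]
tcp_rot: [-0.0, 0.978, 0.206, 0.0]
wrist_force: [-0.2, -0.1, -0.1]
finger_gap: 0.0852
grasp_force: 0.0
```

```bash
python3 - <<'E'
from station import env
from h import *
cv2.imwrite('pics/end.png',np.hstack([cv2.resize(env.read_camera(n),(400,300)) for n in('top','scene')]))
E
```

```text
(no output)
```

View pics/end.png

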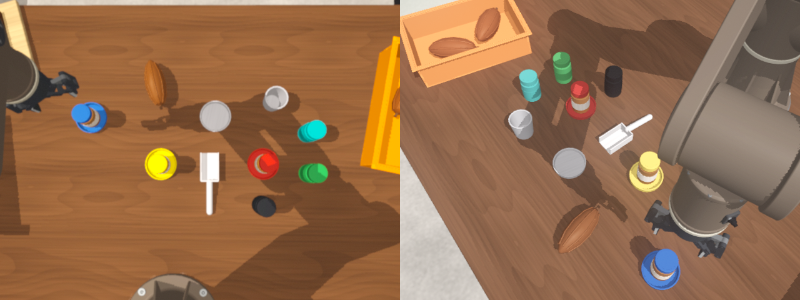

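Each jar stands upright in its matching dish: blue at (88,117), yellow at (161,164) and red at (264,163). The steel dish at (215,116) is empty, and the pod, scoop and cup have not moved.

```bash
python3 -c "
from station import env
print(env.sign_off())"
```

```text
the job is handed in; nothing more can be done
None
```

The job is handed in: the last pictures show all three jars upright in the dishes of their lid colours, the steel dish empty, and the pod, scoop and cup where they were; the sign-off returned no verdict.

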